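# Hold up the cobalt thimble on the display lift

## Robot

A 6-joint arm with a two-finger parallel gripper is mounted at the origin on the work surface. World frame = base frame: x ahead of the robot, y to its left, z up, the work surface at z = 0. Lengths are in m, angles in degrees, forces in N, time in s.
With the tool pointing down it reaches from about 0.35 to 0.875 m from the base axis. Payload 4.2 kg.
Tool frame: the origin (TCP) lies between the finger pads; the fingertips stand 14 mm ahead of it and the grasp point (between the pads) lies 5 mm behind it; x points along the fingers, y is the direction in which the jaws open and shut, and the axes are right-handed (so a half turn about x gives the same grasp; the last joint's range is limited). The gripper opens to 87 mm and grips with 3 to 60 N. Pads are 19 mm wide; open, the fingers measure 117 mm over their backs; the gripper's body (75 mm by 190 mm) begins 51 mm behind the grasp point.
Start: joints at [83.285, 22.042, 0.453, 0, -68.411, -14.817], TCP at [0.229, 0.581, 0.237] pointing down, gripper open.
Joint ranges: [-179.83, 179.83], [-69.29, 118.12], [-61.27, 80.66], [-181.25, 117.63], [-171.15, -9.14], [-177.46, 177.46]. Speed limits (degrees/s): [159.86, 159.86, 180, 180, 180, 180].

## Interface

Orientations are given as a 3x3 rotation matrix whose columns are the frame's x, y, z axes.
In Python, from station import r, imaging, job gives the robot as it stands. The module is installed in compiled form; this text tells all that it offers.
- The arm moves only by the tool apply_moves, never from a script. Its arguments are lists of equal length, an entry for each row: "xyz": the shift along the tool's x, y, z in m, a list of three; "twist": the turn about the tool's x in degrees; "claw": the opening, from 0 (shut) to 1 (fully open). A call has 1 to 12 rows; each row shifts and turns the pose as measured when the row begins, along the tool's axes as they then stand; what a row does not reach is not made up. A row lasts 1/10 s, in which the tool goes at most 50 mm and 8.59 degrees, less where a joint would pass 70% of its speed; a pose out of reach is approached as far as the arm can. A call is refused whole if a number of a shift passes 0.05 or a number of a turn 8.59, either way. A call with a gripper value outside its range is refused whole. The fingers move at their own pace and stop on an object; the grip force is fixed at half the most. Time passes only in rows, so rows that do not move let the fingers close. It gives the time, the measured TCP pose, the force and the opening at its end, in the units of the state.
- r.sense(): the state, without advancing time (a new reading comes with each control period).
- imaging.capture(name): name is "scene" or "top" or "wrist"; returns a dict with "pixels" (480x640x3 uint8, red, green, blue), "mtx" (3x3 intrinsics, pixels), "view" (4x4, takes a point from world to camera coordinates). Camera axes: x right, y down, z forward; pixel columns grow to the right and rows downward; lengths in m; the calibration is good to about 2 mm. A picture is of the moment at which its call begins. There is no depth.
- job.finish_job(): hands the job in, once; it reports no verdict.
Trained networks look in a picture, given as the dict that the camera call returned (one of the last four; its "shot" number tells which), for a name from the list of things; names that differ only in an ending like _2 or _b are one class to them, and where a whole thing is asked for, a point or a joint stands for the part that bears it (a point fixed in the world has none). Each returns a list of dicts, best first, with "p" (0 to 1); they miss things now and then, are a little off and sometimes report something else, mostly with a low value. They report only what shows in the picture. A call takes as long as a camera call.
- imaging.regions_of(query, picture): "mask" (480x640 bool, what is visible of it) and "centre" ([column, row] in pixels, amid what is visible of it).
The state is a dict: "time_s": time; "joints": joint angles; "joint_velocities": joint speeds; "effort": joint torques, N m; "tcp_pos": TCP position; "ee_rot": TCP orientation; "wrist_force": force on the tool from outside, world axes, zero at the start; "moment": the same for the moment, N m; "gripper_width": opening from 0.0 (shut) to 1.0 (fully open).
Only numpy, scipy, OpenCV 4.12 (cv2) and the standard library are available. Lean on these libraries where they do the work, as an engineer would, in place of code of your own. Each camera call takes 0.05 s, during which the arm holds its last target.

## Task

Key in the display lift's code: press the blue key, then the ivory, then the orange, one at a time, each fully down and up again before the next. Then swing the chrome lever forward against its spring, all the way to its stop, so that the platform lifts the cobalt thimble, and finish while still holding the lever there in the fingers with the thimble standing on the platform. Do not touch the thimbles, the platform or the bronze bell.

Things in the scene. Friction and masses are not known exactly. Their poses are not given: they have to be found in the camera images.
- glass_shelf: ribbed, pale green glass shelf on the work surface, 460 x 940 mm, 12 mm thick, flat to the touch, fixed; origin at the centre of its underside, so its top is 12 mm above the origin
- panel: dark wooden key panel of the lift, 90 x 210 x 14 mm, fixed on the glass, origin at the centre of its underside; the three round keys stand in a row along its y axis, 65 mm apart, in an order that differs each time
- key_blue (a joint): travel of the blue key, m: 0 up, 0.006 fully down; its spring needs about 1.5 N to start and 5 N fully down, and pushes it back up when released
- key_blue_top (a point): centre of the top of the cobalt-blue round spring key, 28 mm across; it is pressed straight down and stands 10 mm above its dark round housing (44 mm across), 36 mm above the glass when up
- key_ivory (a joint): travel of the ivory key, m: 0 up, 0.006 fully down; its spring needs about 1.5 N to start and 5 N fully down, and pushes it back up when released
- key_ivory_top (a point): centre of the top of the ivory-coloured round spring key, 28 mm across; it is pressed straight down and stands 10 mm above its dark round housing (44 mm across), 36 mm above the glass when up
- key_orange (a joint): travel of the orange key, m: 0 up, 0.006 fully down; its spring needs about 1.5 N to start and 5 N fully down, and pushes it back up when released
- key_orange_top (a point): centre of the top of the orange round spring key, 28 mm across; it is pressed straight down and stands 10 mm above its dark round housing (44 mm across), 36 mm above the glass when up
- lift: display lift, fixed on the glass: dark wooden base 120 (x) x 140 (y) x 34 mm, origin at the centre of its underside, z up. Chrome lever at its +y side (y = +50 mm), little round platform at its -y side (y = -40 mm). Its x axis is the lever's forward direction, pointing more or less away from the robot
- lever_pivot (a point): middle of the lever's pivot, 50 mm above the underside of the lift, at x = 0, y = +50 mm in the lift's frame; the hinge axis runs along the lift's y
- lever (a joint): lever angle, rad: 0 at rest, where its spring keeps it leaning back 0.65 rad from upright towards the lift's -x; grows as it is swung forward over the top; 1.30 at its front stop, leaning 0.65 rad towards +x. Pushing at its handle takes about 2.5 N at the start and 7 N at the stop, and it swings back by itself when let go. It raises the platform 30 mm per rad, 39 mm in all
- lever_arm: the chrome lever arm with its handle, turning with the lever: a flat bar 12 x 8 mm (8 mm along the hinge) with a round cross handle, 24 mm across and 30 mm long, at its end; origin at the pivot, axes parallel to the lift's when the joint is 0
- lever_handle (a point): centre of the chrome cross handle at the end of the lever, a round bar 24 mm across and 30 mm long, lying along the hinge axis, with flat ends; 100 mm from the pivot; 130 mm above the underside of the lift at rest and at the front stop, 150 mm midway
- platform: chrome display platform, a round dish 36 mm across and 7 mm high with a floor 4 mm thick and a 3 mm rim, 29 mm across inside; origin at the centre of its underside, 38 mm above the underside of the lift when down and 77 mm when fully up; it moves only with the lever
- platform_top (a point): centre of the dish's floor, on which the cobalt thimble stands
- cobalt_thimble: cobalt-blue glass thimble, 22 mm across at the mouth, 26 mm high, about 14 g, standing mouth down in the dish; origin at the centre of its underside, z up
- steel_thimble: dull grey steel thimble, 22 mm across, 26 mm high, standing loose on the glass; origin at the centre of its underside
- ivory_thimble: carved ivory-coloured resin thimble, 22 mm across, 26 mm high, standing loose on the glass; origin at the centre of its underside
- bell: bronze bell paperweight, 60 mm across, 75 mm high with a round handle, 0.3 kg, standing loose on the glass; origin at the centre of its underside

How it is judged:
By the outcome, as a careful person would: the job done as asked, in the order asked, and still so for the second after the job is handed in, while the arm keeps its last pose, push and grip.
It also fails if it takes over 58 s, if anything falls off the work surface, if the arm or the gripper's body presses on something with over 40 N, if the wrist force passes 120 N, or if a joint passes its speed limit or range.

## Working session

There is one attempt and no reset: what is moved stays moved. The work goes in short steps, Python scripts to look and compute and a tool call to move; the robot and the scene stay as the last step left them, time stands still between calls to the robot, and variables do not carry over. Pictures are saved under pics/ and viewed, and the job is handed in when it is done.

Besides the shell and the picture viewer there is one more tool, called after "Request:" by a JSON object that holds its "method" and its "body". apply_moves: Moves the arm, as the interface text tells. Its arguments: {"type":"object","properties":{"xyz":{"type":"array","items":{"type":"array","items":{"type":"number"}}},"twist":{"type":"array","items":{"type":"number"}},"claw":{"type":"array","items":{"type":"number"}}},"required":["xyz","twist","claw"]}

```bash
mkdir -p pics; cat > h.py <<'E'
import numpy as np, cv2
from station import r, imaging, job
def save(p,n): cv2.imwrite('pics/%s.png'%n, p['pixels'][:,:,::-1])
E
python3 - <<'E'
from h import *
s=r.sense(); print(s)
for n in ["scene","top"]:
    p=imaging.capture(n); save(p,n+'0'); print(n,p['mtx'].tolist(),np.round(p['view'],4).tolist())
    for q in ["key_blue_top","key_ivory_top","key_orange_top","lever_handle","panel","lift","platform","cobalt_thimble","steel_thimble","ivory_thimble","bell","glass_shelf"]:
        for d in imaging.regions_of(q,p)[:2]: print(q,round(d['p'],2),np.round(d['centre'],1),d['mask'].sum())
E
```

```text
{'time_s': 0.0, 'joints': array([ 8.32859382e+01,  2.20904499e+01,  3.79055646e-01, -2.93240032e-02,
       -6.84127997e+01, -1.48181370e+01]), 'joint_velocities': array([-0.05666771, -0.08099849, -0.07815189,  0.01315736, -0.03488824,
       -0.09515219]), 'effort': array([ 5.64942968e-05, -3.90664887e+01,  1.87406266e+01,  4.21995431e+00,
        1.09397108e-02, -1.87571604e-04]), 'tcp_pos': array([0.22914182, 0.58084823, 0.23545706]), 'ee_rot': array([[-7.26055732e-04, -3.67198867e-01, -9.30142174e-01],
       [-2.09704038e-03, -9.30139815e-01,  3.67199573e-01],
       [-9.99997538e-01,  2.21715306e-03, -9.46975095e-05]]), 'wrist_force': array([ 0.1375751 , -0.33576481,  0.10754163]), 'moment': array([-0.05753137,  0.04154904, -0.00660506]), 'gripper_width': 0.9995612790389367}
scene [[457.0207758526621, 0.0, 320.7770782323083], [0.0, 457.0207758526621, 234.22911005074292], [0.0, 0.0, 1.0]] [[-0.8878, 0.4599, 0.0167, 0.5306], [0.2643, 0.539, -0.7997, -0.0836], [-0.3768, -0.7056, -0.6001, 0.9745], [0.0, 0.0, 0.0, 1.0]]
key_blue_top 0.7 [289.9 205.1] 152
key_ivory_top 0.5 [287.  189
[... 290 characters left out ...]
l 0.8 [328.6 425.8] 2513
bell 0.64 [406.5 239.1] 160
glass_shelf 0.81 [344.  350.5] 95191
top [[453.7289770268507, 0.0, 316.30580608553254], [0.0, 453.7289770268507, 239.06794560097643], [0.0, 0.0, 1.0]] [[-0.0089, -0.9997, -0.0224, 0.0369], [-0.9915, 0.0118, -0.1298, 0.6054], [0.13, 0.0211, -0.9913, 0.9056], [0.0, 0.0, 0.0, 1.0]]
key_blue_top 0.52 [415.4 252.1] 148
key_orange_top 0.58 [383.4 242.9] 150
lever_handle 0.67 [217.1 286.8] 456
panel 0.65 [405.4 260.3] 3257
lift 0.91 [257.  272.9] 4250
platform 0.69 [274.1 281.8] 133
cobalt_thimble 0.67 [274.5 277.1] 88
steel_thimble 0.52 [341.2 190. ] 88
bell 0.89 [218.6 194.4] 610
bell 0.65 [256.9 272.1] 4018
glass_shelf 0.66 [337.3 251.7] 84529
```

View pics/scene0.png

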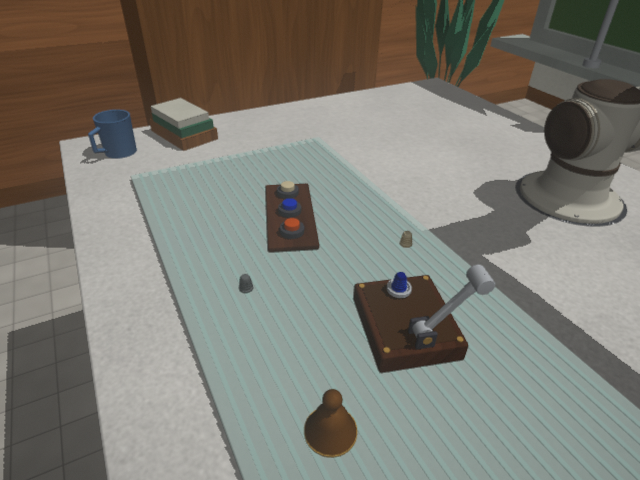

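View pics/top0.png

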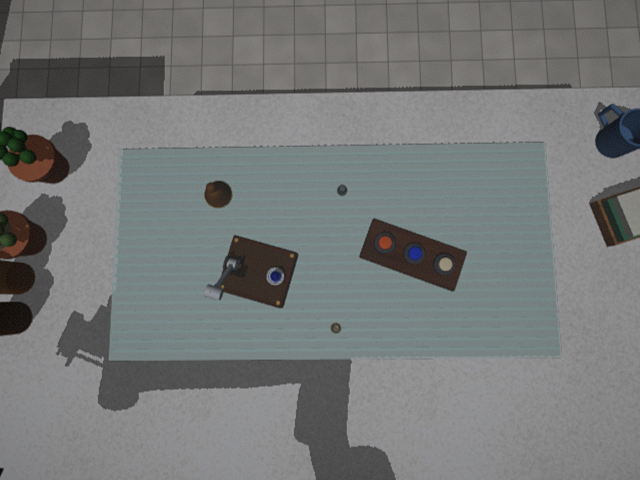

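The scene view shows the panel order ivory (287,187), blue (289,205), orange (292,225). The top view shows orange (386,242), blue (415,254), ivory (446,265), and the lift with its lever handle at (214,293). I'll compute positions next.

```bash
cat >> h.py <<'E'
def ray(p,uv):
    V=p['view'];R=V[:3,:3];t=V[:3,3]
    d=R.T@np.linalg.inv(p['mtx'])@np.array([uv[0],uv[1],1.]);return -R.T@t,d/np.linalg.norm(d)
def atz(p,uv,z):
    c,d=ray(p,uv);return c+d*(z-c[2])/d[2]
def proj(p,X):
    c=p['view'][:3,:3]@np.array(X)+p['view'][:3,3];u=p['mtx']@c;return u[:2]/u[2]
def tri(a,ua,b,ub):
    A=[];B=[]
    for p,u in((a,ua),(b,ub)):
        c,d=ray(p,u);M=np.eye(3)-np.outer(d,d);A.append(M);B.append(M@c)
    return np.linalg.lstsq(np.vstack(A),np.hstack(B),rcond=None)[0]
E
python3 - <<'E'
from h import *
P={n:imaging.capture(n) for n in["scene","top"]}
def seg(p,box,f):
    x0,y0,x1,y1=box;h=cv2.cvtColor(p['pixels'],cv2.COLOR_RGB2HSV).astype(int)[y0:y1,x0:x1]
    m=f(h[...,0],h[...,1],h[...,2]);v,u=np.nonzero(m);return np.array([u.mean()+x0,v.mean()+y0]),m.sum()
F={'blue':lambda h,s,v:(h>105)&(h<130)&(s>130)&(v>70),'orange':lambda h,s,v:((h<12)|(h>175))&(s>150)&(v>110),'ivory':lambda h,s,v:(v>110)&(s<130)}
for k in F:
    for n,b in(("scene",{'blue':(275,195,305,217),'orange':(275,213,310,240),'ivory':(275,178,305,197)}),("top",{'blue':(400,240,430,268),'orange':(370,230,402,255),'ivory':(433,255,459,275)})):
        try:
            c,m=seg(P[n],b[k],F[k]); print(k,n,c,m,atz(P[n],c,.048))
        except Exception as e: print(k,n,e)
for n in P:
    im=P[n]['pixels'][:,:,::-1]
    cr=im[255:375,340:500] if n=='scene' else im[225:315,190:310]
    cv2.imwrite('pics/crop_%s.png'%n,cv2.resize(cr,None,fx=5,fy=5,interpolation=cv2.INTER_CUBIC))
E
```

```text
blue scene [289.54014599 203.6350365 ] 137 [ 0.57933558 -0.1622625   0.048     ]
blue top [414.76923077 252.91608392] 143 [ 0.57370473 -0.17097821  0.048     ]
orange scene [292.06015038 222.9924812 ] 133 [ 0.60065657 -0.10433408  0.048     ]
orange top [384.80991736 242.29752066] 121 [ 0.59632149 -0.11045944  0.048     ]
ivory scene [288.93103448 182.34482759] 261 [ 0.54878566 -0.23297293  0.048     ]
ivory top [445.21374046 263.91603053] 131 [ 0.55050283 -0.2319001   0.048     ]
```

View pics/crop_scene.png

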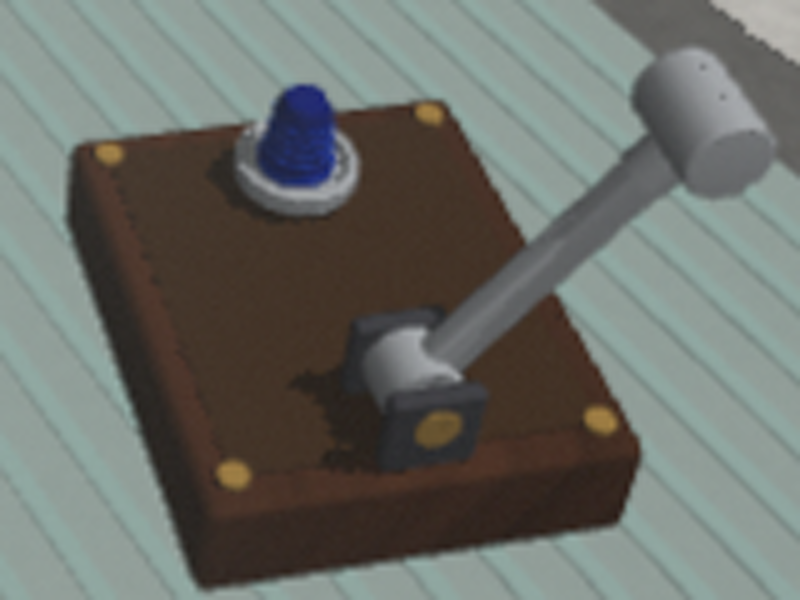

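View pics/crop_top.png

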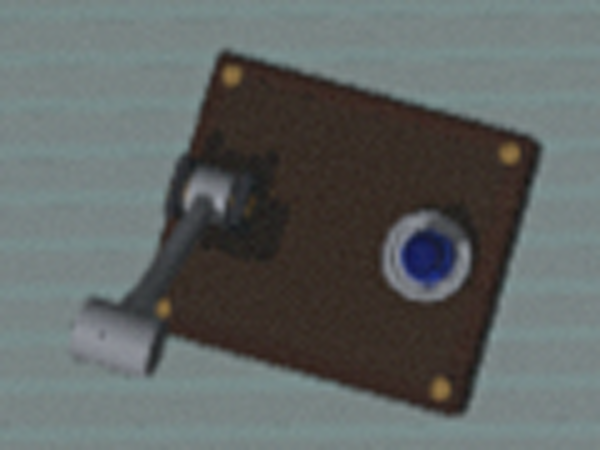

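```bash
python3 - <<'E'
from h import *
from scipy.optimize import least_squares
P={n:imaging.capture(n) for n in["scene","top"]}
top=lambda c:np.array(c)/5+[190,225]; sc=lambda c:np.array(c)/5+[340,255]
S=np.array
# (view,pix,local fn(a,b))
obs=[('top',top((232,75)),(1,1)),('top',top((510,153)),(1,-1)),('top',top((440,388)),(-1,-1)),('top',top((163,308)),(-1,1)),
('scene',sc((234,474)),(1,1)),('scene',sc((109,153)),(1,-1)),('scene',sc((429,113)),(-1,-1)),('scene',sc((600,420)),(-1,1))]
h=(-.1*np.sin(.65),.05,.05+.1*np.cos(.65))
fix=[('top',top((117,337)),h),('scene',sc((703,122)),h)]
def w(q,l):
    c,s=np.cos(q[2]),np.sin(q[2]);return [q[0]+c*l[0]-s*l[1],q[1]+s*l[0]+c*l[1],.012+l[2]]
def res(q):
    o=[proj(P[v],w(q,(k[0]*q[3],k[1]*q[4],.035)))-u for v,u,k in obs]+[proj(P[v],w(q,l))-u for v,u,l in fix]
    return np.hstack(o)
r_=least_squares(res,[.53,.13,-.3,.05,.06]);q=r_.x
print(q,np.degrees(q[2]));print(np.round(res(q).reshape(-1,2),1).tolist())
print('rest',w(q,h),'mid',w(q,(0,.05,.15)),'stop',w(q,(-h[0],.05,h[2])), 'tri',tri(P['scene'],sc((703,122)),P['top'],top((117,337))))
print('thimble',w(q,(0,-.04,.042)))
E
```

```text
[ 0.54160621  0.15383589 -0.28588444  0.0498467   0.0599956 ] -16.37997205789239
[[-0.5, -0.7], [-0.7, -0.7], [-0.4, -0.7], [-1.0, -0.9], [0.2, -0.7], [0.4, -0.8], [0.3, -0.7], [0.4, -0.8], [-0.2, -1.0], [0.3, -1.2]]
rest [np.float64(0.4976441689040465), np.float64(0.2188731470794217), np.float64(0.1416083798549056)] mid [np.float64(0.5557065157731038), np.float64(0.20180652078907552), 0.162] stop [np.float64(0.6137688626421611), np.float64(0.18473989449872932), np.float64(0.1416083798549056)] tri [0.49626511 0.21874113 0.13885738]
thimble [np.float64(0.5303259660520133), np.float64(0.11545938594456978), 0.054000000000000006]
```

Request:
{"method": "apply_moves", "body": {"xyz": [[0,0.02,-0.02],[0,0.034,-0.0355],[0,0.034,-0.0355],[0,0.034,-0.0355],[0,0.034,-0.0355],[0,0.034,-0.0355],[0,0.034,-0.0355],[0,0.034,-0.0355],[0,0.034,-0.0355],[0,0.034,-0.0355],[0,0.034,-0.0355],[0,0.034,-0.0355]], "twist": [0,0,0,0,0,0,0,0,0,0,0,0], "claw": [0,0,0,0,0,0,0,0,0,0,0,0]}}

```text
time_s: 2.7
tcp_pos: [0.471, 0.0589, 0.2377]
ee_rot: [[0.008, -0.354, -0.935], [0.006, -0.935, 0.354], [-1.0, -0.008, -0.005]]
wrist_force: [1.0, 1.1, 0.1]
gripper_width: 0.032
```

```bash
cat >> h.py <<'E'
def rel(X):
    s=r.sense();R=s['ee_rot'];print('t',round(s['time_s'],2),'tcp',np.round(s['tcp_pos'],4),'F',np.round(s['wrist_force'],2),'w',round(s['gripper_width'],3),'yaw_y',round(np.degrees(np.arctan2(R[1,1],R[0,1])),2))
    d=R.T@(np.array(X)-s['tcp_pos']);print('tool shift',np.round(d,4));return d
E
python3 -c "
from h import *
rel([.574,-.171,.085]);print(r.sense()['ee_rot'])"
```

```text
t 2.7 tcp [0.471  0.0589 0.2377] F [1.01 1.14 0.1 ] w 0.032 yaw_y -110.74
tool shift [ 0.1522  0.1798 -0.1769]
[[ 0.00798338 -0.3540915  -0.93517671]
 [ 0.00571218 -0.9351751   0.35413965]
 [-0.99995182 -0.00816913 -0.00544323]]
```

Request:
{"method": "apply_moves", "body": {"xyz": [[0.01,0.035,-0.034],[0.01,0.035,-0.034],[0.01,0.035,-0.034],[0.01,0.035,-0.034],[0.02,0.025,-0.025],[0.03,0.01,-0.01],[0,0,0],[0,0,0]], "twist": [0,0,0,0,0,0,0,0], "claw": [0,0,0,0,0,0,0,0]}}

```text
time_s: 3.5
tcp_pos: [0.5735, -0.1745, 0.1482]
ee_rot: [[0.017, -0.361, -0.932], [0.006, -0.932, 0.362], [-1.0, -0.011, -0.014]]
wrist_force: [0.2, -0.0, 1.3]
gripper_width: 0.004
```

```bash
python3 -c "
from h import *
rel([.574,-.171,.07]);print(r.sense()['ee_rot'])"
```

```text
t 3.5 tcp [ 0.5735 -0.1745  0.1482] F [ 0.18 -0.02  1.33] w 0.004 yaw_y -111.19
tool shift [ 0.0782 -0.0025  0.0019]
[[ 0.01667196 -0.36140269 -0.93226077]
 [ 0.00561043 -0.93234187  0.36153447]
 [-0.99984527 -0.01125787 -0.01351635]]
```

Request:
{"method": "apply_moves", "body": {"xyz": [[0.02,-0.0015,0.001],[0.02,-0.001,0.001],[0.02,0,0],[0.012,0,0],[0.003,0,0],[0,0,0]], "twist": [0,0,0,0,0,0], "claw": [0,0,0,0,0,0]}}

```text
time_s: 4.1
tcp_pos: [0.5789, -0.1662, 0.0812]
ee_rot: [[0.033, -0.353, -0.935], [0.004, -0.936, 0.353], [-0.999, -0.015, -0.029]]
wrist_force: [0.4, -0.5, 1.1]
gripper_width: 0.005
```

```bash
python3 -c "
from h import *
rel([.574,-.171,.062])
for n in ['scene','top']:
    p=imaging.capture(n);s=r.sense();u=proj(p,s['tcp_pos']+s['ee_rot'][:,0]*.014).astype(int);print(n,u)
    x,y=u;cv2.imwrite('pics/b_%s.png'%n,cv2.resize(p['pixels'][y-45:y+45,x-60:x+60,::-1],None,fx=5,fy=5))"
```

```text
t 4.1 tcp [ 0.5789 -0.1662  0.0812] F [ 0.37 -0.48  1.12] w 0.005 yaw_y -110.67
tool shift [0.0191 0.0065 0.0035]
scene [288 193]
top [414 248]
```

View pics/b_scene.png

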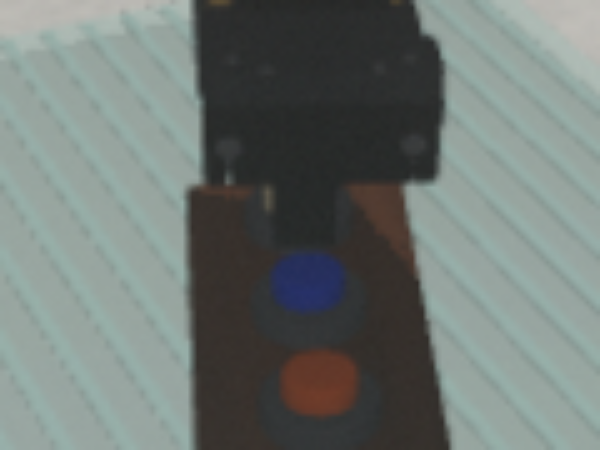

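Request:
{"method": "apply_moves", "body": {"xyz": [[0,0,0],[0,0,0]], "twist": [0,0], "claw": [0,0]}}

```text
time_s: 4.4
tcp_pos: [0.5803, -0.1665, 0.0836]
ee_rot: [[0.037, -0.353, -0.935], [0.003, -0.936, 0.353], [-0.999, -0.016, -0.034]]
wrist_force: [0.3, -0.7, 0.3]
gripper_width: 0.002
```

```bash
python3 -c "
from h import *
rel([.574,-.171,.07]);print(r.sense()['ee_rot'][:,0])"
```

```text
t 4.4 tcp [ 0.5803 -0.1665  0.0836] F [ 0.34 -0.72  0.29] w 0.002 yaw_y -110.66
tool shift [0.0133 0.0067 0.0047]
[ 0.03724464  0.0033519  -0.99930056]
```

Request:
{"method": "apply_moves", "body": {"xyz": [[0,0,0],[0,0,0],[0,0,0],[0,0,0]], "twist": [0,0,0,0], "claw": [0,0,0,0]}}

```text
time_s: 4.8
tcp_pos: [0.5807, -0.1668, 0.0846]
ee_rot: [[0.039, -0.353, -0.935], [0.003, -0.935, 0.354], [-0.999, -0.017, -0.035]]
wrist_force: [0.1, 0.3, 0.2]
gripper_width: 0.006
```

```bash
python3 -c "
from h import *
rel([.574,-.171,.07]);s=r.sense();print(s['ee_rot'][:,0],s['joints'],s['joint_velocities'])"
```

```text
t 4.8 tcp [ 0.5807 -0.1668  0.0846] F [0.1  0.3  0.18] w 0.006 yaw_y -110.69
tool shift [0.0143 0.0065 0.0053]
[ 0.03910226  0.00319129 -0.99923012] [ -0.7999823   27.46853221 -14.91757128  -0.30082993 -45.37608357
  70.29857277] [-0.0352597  -0.0065652  -0.01253573 -0.01644392 -0.0539262   0.00310646]
```

Request:
{"method": "apply_moves", "body": {"xyz": [[0.006,0.0065,0.0055],[0.004,0,0],[0,0,0]], "twist": [0,0,0], "claw": [0,0,0]}}

```text
time_s: 5.1
tcp_pos: [0.5726, -0.1714, 0.0731]
ee_rot: [[0.038, -0.354, -0.935], [0.003, -0.935, 0.354], [-0.999, -0.017, -0.035]]
wrist_force: [-1.1, -0.3, -0.5]
gripper_width: 0.007
```

```bash
python3 -c "
from h import *
rel([.5735,-.171,.062]);s=r.sense();print(s['ee_rot'][:,0])"
```

```text
t 5.1 tcp [ 0.5726 -0.1714  0.0731] F [-1.13 -0.25 -0.52] w 0.007 yaw_y -110.71
tool shift [ 0.0112 -0.0005 -0.0004]
[ 0.03827071  0.00334701 -0.9992618 ]
```

```bash
cat >> h.py <<'E'
def look(name,cams=('scene',),wx=60,wy=45,f=5):
    for n in cams:
        p=imaging.capture(n);s=r.sense();u=proj(p,s['tcp_pos']+s['ee_rot'][:,0]*.014).astype(int);x,y=u;print(n,u)
        cv2.imwrite('pics/%s_%s.png'%(name,n),cv2.resize(p['pixels'][max(0,y-wy):y+wy,max(0,x-wx):x+wx,::-1],None,fx=f,fy=f))
E
python3 -c "
from h import *
look('c')"
```

```text
scene [290 195]
```

View pics/c_scene.png

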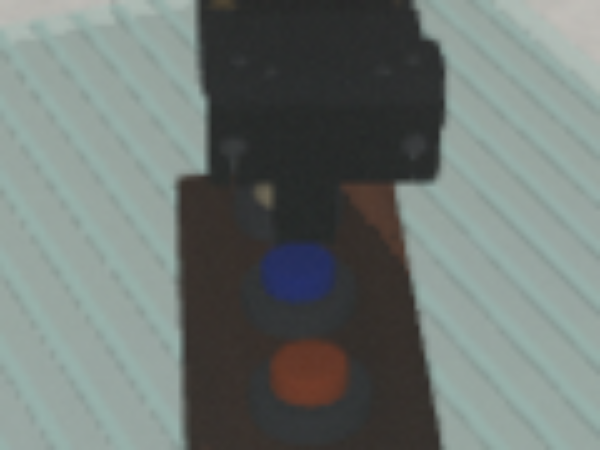

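Request:
{"method": "apply_moves", "body": {"xyz": [[0.008,0,-0.002],[0.006,0,0],[0.005,0,0]], "twist": [0,0,0], "claw": [0,0,0]}}

```text
time_s: 5.45
tcp_pos: [0.5758, -0.1723, 0.0558]
ee_rot: [[0.038, -0.352, -0.935], [0.002, -0.936, 0.353], [-0.999, -0.015, -0.035]]
wrist_force: [-11.4, 8.1, 42.3]
gripper_width: 0.002
```

```bash
python3 -c "
from h import *
look('d');rel([.575,-.172,.075])"
```

```text
scene [288 203]
t 5.5 tcp [ 0.5757 -0.1722  0.0565] F [-5.38  2.33 12.95] w 0.004 yaw_y -110.61
tool shift [-0.0186 -0.0002  0.0001]
```

View pics/d_scene.png

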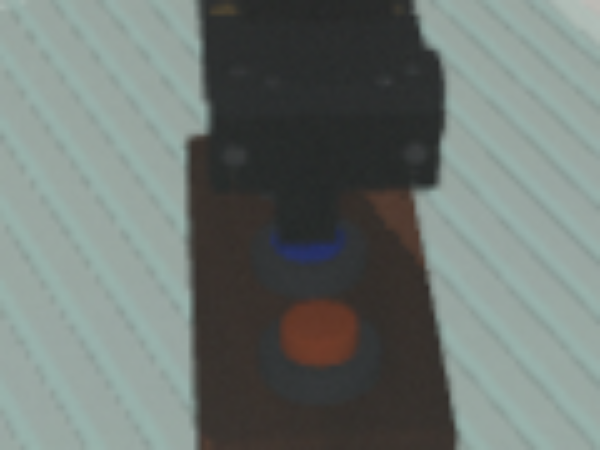

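Request:
{"method": "apply_moves", "body": {"xyz": [[-0.015,0,0],[-0.01,0,0],[-0.002,0.015,0.0005],[0,0.02,0.0005],[0,0.018,0],[0,0.008,0],[0,0,0]], "twist": [0,0,0,0,0,0,0], "claw": [0,0,0,0,0,0,0]}}

```text
time_s: 6.2
tcp_pos: [0.5506, -0.2322, 0.081]
ee_rot: [[0.037, -0.352, -0.935], [0.003, -0.936, 0.352], [-0.999, -0.016, -0.034]]
wrist_force: [0.9, 0.7, -0.3]
gripper_width: 0.001
```

```bash
python3 -c "
from h import *
rel([.551,-.232,.062]);print(r.sense()['ee_rot'][:,0]);look('e')"
```

```text
t 6.2 tcp [ 0.5506 -0.2322  0.081 ] F [ 0.92  0.7  -0.34] w 0.001 yaw_y -110.58
tool shift [ 0.019  -0.      0.0004]
[ 0.03697456  0.00292379 -0.99931193]
scene [287 174]
```

View pics/e_scene.png

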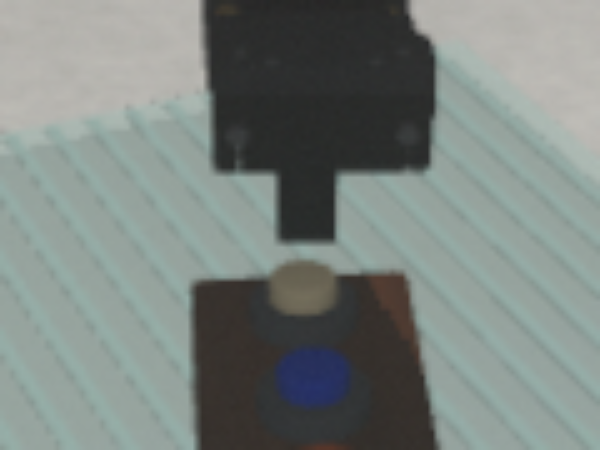

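Request:
{"method": "apply_moves", "body": {"xyz": [[0.01,0,-0.001],[0.007,0,0],[0.005,0,0],[0.003,0,0]], "twist": [0,0,0,0], "claw": [0,0,0,0]}}

```text
time_s: 6.65
tcp_pos: [0.5534, -0.2316, 0.0561]
ee_rot: [[0.036, -0.347, -0.937], [0.001, -0.938, 0.348], [-0.999, -0.013, -0.033]]
wrist_force: [-8.9, 3.2, 27.6]
gripper_width: 0.004
```

Request:
{"method": "apply_moves", "body": {"xyz": [[-0.015,0,0],[-0.011,0,0],[-0.002,-0.015,0],[0,-0.025,0.0005],[0,-0.03,0.0005],[0,-0.03,0],[0,-0.02,0],[0,-0.008,0],[0,0,0]], "twist": [0,0,0,0,0,0,0,0,0], "claw": [0,0,0,0,0,0,0,0,0]}}

```text
time_s: 7.55
tcp_pos: [0.598, -0.1007, 0.0835]
ee_rot: [[0.033, -0.345, -0.938], [0.003, -0.938, 0.346], [-0.999, -0.014, -0.03]]
wrist_force: [0.1, -0.6, 0.0]
gripper_width: 0.003
```

```bash
python3 -c "
from h import *
rel([.597,-.111,.062]);print(r.sense()['ee_rot'][:,0]);look('f')"
```

```text
t 7.55 tcp [ 0.598  -0.1007  0.0835] F [ 0.08 -0.56  0.02] w 0.003 yaw_y -110.21
tool shift [ 0.0214  0.0103 -0.002 ]
[ 0.03345288  0.00307484 -0.99943557]
scene [293 213]
```

View pics/f_scene.png

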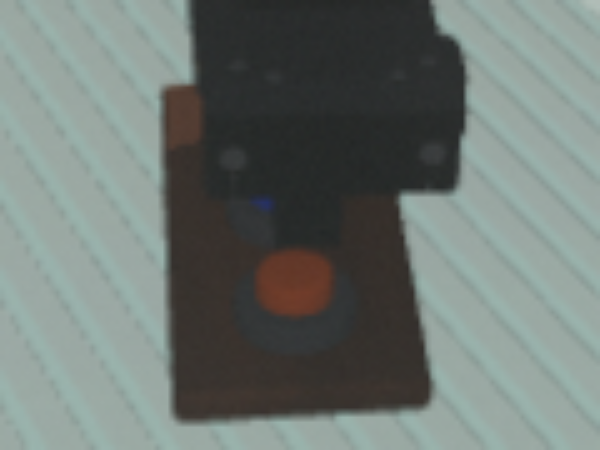

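Overshot by 10 mm, so I'll correct that before pressing.

Request:
{"method": "apply_moves", "body": {"xyz": [[0.004,0.01,-0.0025],[0,0,0],[0.011,0,0],[0.006,0,0],[0.004,0,0],[0.003,0,0]], "twist": [0,0,0,0,0,0], "claw": [0,0,0,0,0,0]}}

```text
time_s: 8.2
tcp_pos: [0.5961, -0.1154, 0.056]
ee_rot: [[0.032, -0.35, -0.936], [0.003, -0.937, 0.35], [-0.999, -0.014, -0.029]]
wrist_force: [-10.8, 6.9, 30.4]
gripper_width: 0.006
```

```bash
python3 -c "
from h import *
rel([.597,-.111,.062]);look('g')"
```

```text
t 8.2 tcp [ 0.5961 -0.1154  0.056 ] F [-10.78   6.88  30.37] w 0.006 yaw_y -110.5
tool shift [-0.006  -0.0046  0.0005]
scene [291 221]
```

View pics/g_scene.png

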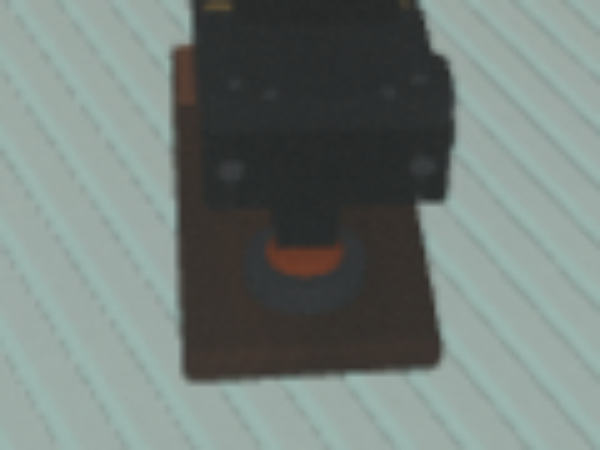

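Request:
{"method": "apply_moves", "body": {"xyz": [[-0.015,0,0],[-0.03,0,0],[-0.04,0,0],[-0.04,-0.01,0.0075],[-0.025,-0.02,0.015],[0,-0.031,0.023],[0,-0.031,0.023],[0,-0.031,0.023],[0,-0.031,0.023],[0,-0.03,0.022],[0,-0.02,0.015],[0,-0.01,0.0075]], "twist": [0,0,0,0,0,0,0,0,0,0,0,0], "claw": [0,0,0,0,0,0,0,0,0,0,0,0]}}

```text
time_s: 9.45
tcp_pos: [0.5168, 0.1465, 0.2085]
ee_rot: [[0.036, -0.356, -0.934], [0.003, -0.934, 0.356], [-0.999, -0.016, -0.032]]
wrist_force: [-0.2, 0.2, -0.9]
gripper_width: 0.006
```

```bash
python3 -c "
from h import *
rel([.4976,.2189,.21]);print(r.sense()['ee_rot'])"
```

```text
t 9.45 tcp [0.5168 0.1465 0.2085] F [-0.16  0.19 -0.88] w 0.006 yaw_y -110.85
tool shift [-0.002  -0.0609  0.0436]
[[ 0.03552344 -0.35593034 -0.93383707]
 [ 0.00306921 -0.93438358  0.35625539]
 [-0.99936413 -0.01552155 -0.03210009]]
```

Request:
{"method": "apply_moves", "body": {"xyz": [[0,-0.02,0.0145],[0,-0.02,0.0145],[0,-0.014,0.01],[0,-0.004,0.003],[0,0,0],[0,0,0]], "twist": [0,0,0,-3,-1.4,0], "claw": [0.6,0.6,0.6,0.6,0.6,0.6]}}

```text
time_s: 10.05
tcp_pos: [0.4976, 0.2174, 0.2059]
ee_rot: [[0.034, -0.281, -0.959], [0.001, -0.96, 0.281], [-0.999, -0.01, -0.032]]
wrist_force: [0.4, -0.0, 0.0]
gripper_width: 0.468
```

```bash
python3 -c "
from h import *
rel([.4976,.2189,.21]);print(r.sense()['ee_rot']);look('i',('scene','top'),80,60)"
```

```text
t 10.05 tcp [0.4976 0.2174 0.2059] F [ 0.44 -0.01  0.03] w 0.468 yaw_y -106.33
tool shift [-0.0041 -0.0015  0.0003]
[[ 3.36611973e-02 -2.81119758e-01 -9.59082168e-01]
 [ 9.04639193e-04 -9.59617024e-01  2.81308281e-01]
 [-9.99432892e-01 -1.03367969e-02 -3.20475460e-02]]
scene [489 244]
top [207 290]
```

View pics/i_scene.png

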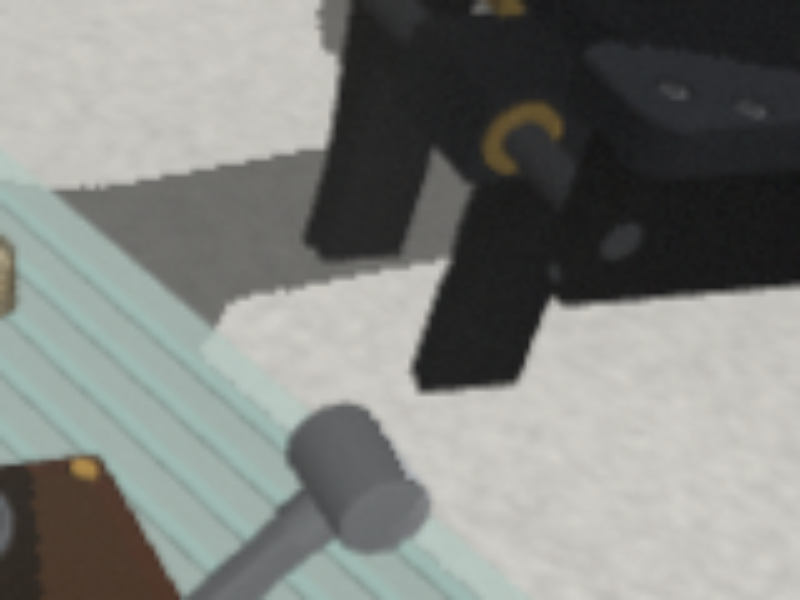

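View pics/i_top.png

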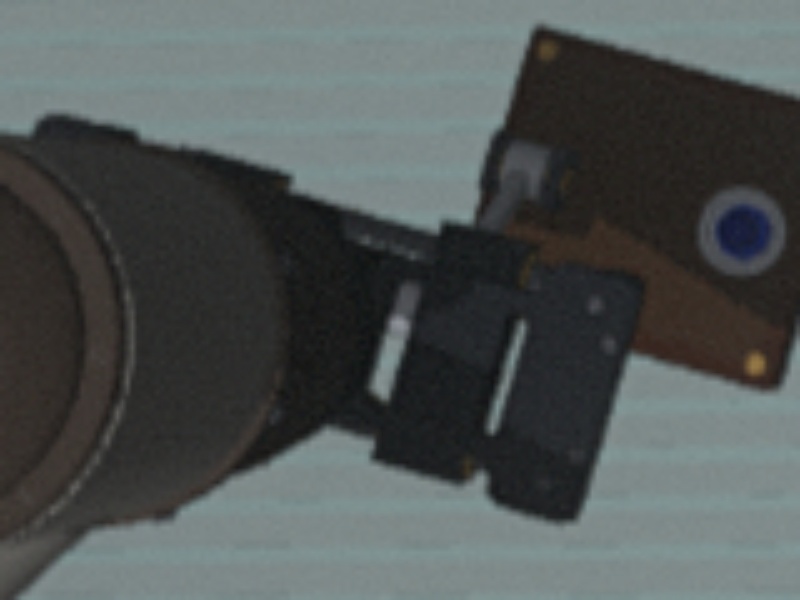

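Request:
{"method": "apply_moves", "body": {"xyz": [[0.015,-0.001,0.001],[0.02,0,0.0015],[0.015,0,0],[0.008,0,0],[0.002,0,0]], "twist": [0,0,0,0,0], "claw": [0.6,0.6,0.6,0.6,0.6]}}

```text
time_s: 10.65
tcp_pos: [0.4996, 0.2164, 0.1455]
ee_rot: [[0.037, -0.289, -0.957], [0.003, -0.957, 0.289], [-0.999, -0.013, -0.035]]
wrist_force: [0.1, -0.1, 0.5]
gripper_width: 0.599
```

```bash
python3 -c "
from h import *
rel([.4978,.2189,.1366]);print(r.sense()['ee_rot'][:,0]);look('j',('scene',),80,60)"
```

```text
t 10.65 tcp [0.4996 0.2164 0.1455] F [ 0.07 -0.08  0.47] w 0.599 yaw_y -106.8
tool shift [ 0.0088 -0.0018  0.0028]
[ 0.03693253  0.00271097 -0.99931408]
scene [476 283]
```

View pics/j_scene.png

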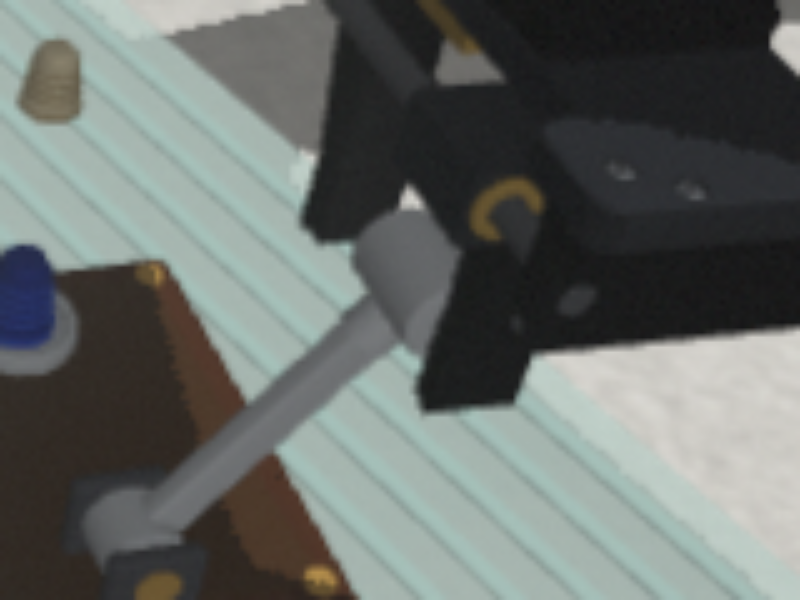

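Request:
{"method": "apply_moves", "body": {"xyz": [[0.007,-0.0015,0.0025],[0.001,0,0],[0,0,0],[0,0,0],[0,0,0],[0,0,0],[0,0,0]], "twist": [0,0,0,0,0,0,0], "claw": [0.6,0.6,0,0,0,0,0]}}

```text
time_s: 11.4
tcp_pos: [0.4988, 0.2182, 0.1393]
ee_rot: [[0.04, -0.288, -0.957], [0.003, -0.958, 0.288], [-0.999, -0.014, -0.037]]
wrist_force: [-0.2, 1.0, -1.4]
gripper_width: 0.338
```

```bash
python3 -c "
from h import *
rel([.4978,.2189,.1366]);print(r.sense()['ee_rot'][:,0]);look('k',('scene',),80,60)"
```

```text
t 11.4 tcp [0.4988 0.2182 0.1393] F [-0.22  1.01 -1.41] w 0.338 yaw_y -106.74
tool shift [ 0.0026 -0.0003  0.0012]
[ 0.03963877  0.00262643 -0.99921062]
scene [476 288]
```

View pics/k_scene.png

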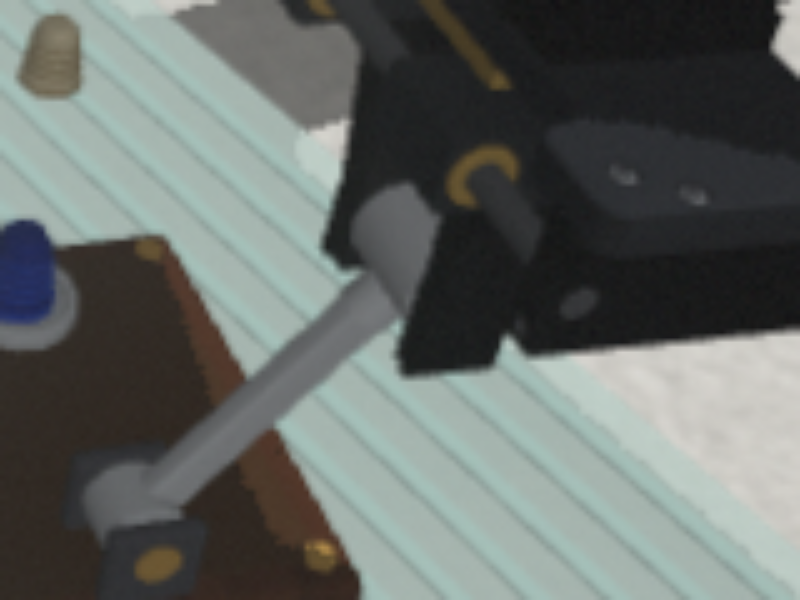

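Request:
{"method": "apply_moves", "body": {"xyz": [[-0.002,0,-0.003],[-0.003,0,-0.005],[-0.003,0,-0.005],[-0.0027,0,-0.005],[-0.0024,0,-0.005],[-0.002,0,-0.005]], "twist": [0,0,0,0,0,0], "claw": [0,0,0,0,0,0]}}

```text
time_s: 12.05
tcp_pos: [0.5154, 0.2132, 0.1494]
ee_rot: [[0.016, -0.291, -0.957], [0.005, -0.957, 0.291], [-1.0, -0.009, -0.014]]
wrist_force: [-6.2, 4.6, 0.8]
gripper_width: 0.345
```

```bash
cat >> h.py <<'E'
def arc():
    s=r.sense();R=s['ee_rot'];g=s['tcp_pos']-.005*R[:,0];q=[.5416,.1538,-.2859]
    c,sn=np.cos(q[2]),np.sin(q[2]);d=g-np.array([q[0],q[1],0.062]);x=c*d[0]+sn*d[1];y=-sn*d[0]+c*d[1]
    print('t',s['time_s'],'theta',round(np.arctan2(x,d[2]),3),'rad',round(np.hypot(x,d[2]),4),'y',round(y,4),'F',np.round(s['wrist_force'],1),'w',round(s['gripper_width'],3),'xt',np.round(R[:,0],3),'yaw',round(np.degrees(np.arctan2(R[1,1],R[0,1])),2))
E
python3 -c "
from h import *
arc();look('l',('scene',),80,60)"
```

```text
t 12.05 theta -0.426 rad 0.1015 y 0.0496 F [-6.2  4.6  0.8] w 0.345 xt [ 0.016  0.005 -1.   ] yaw -106.9
scene [464 283]
```

View pics/l_scene.png

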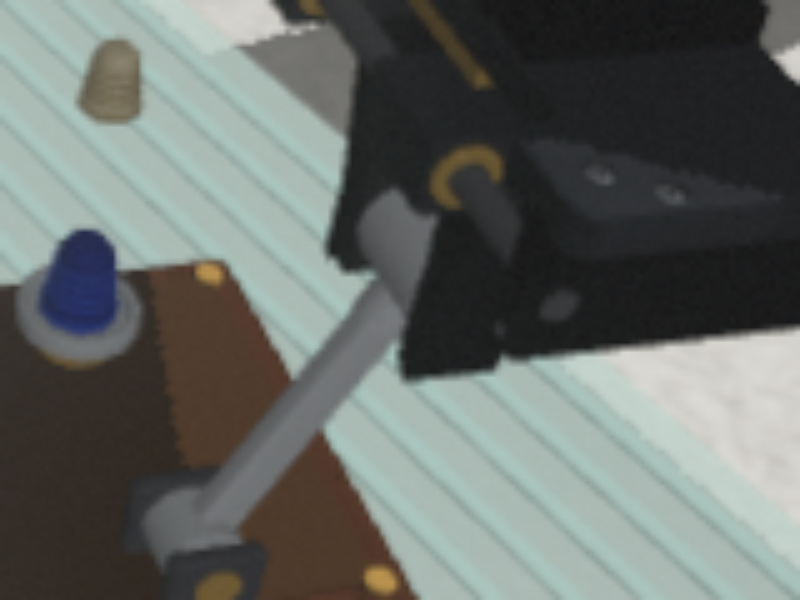

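Request:
{"method": "apply_moves", "body": {"xyz": [[-0.0022,0,-0.0055],[-0.002,0,-0.0055],[-0.0018,0,-0.0055],[-0.0015,0,-0.006],[-0.0012,0,-0.006],[-0.001,0,-0.006]], "twist": [0,0,0,0,0,0], "claw": [0,0,0,0,0,0]}}

```text
time_s: 12.7
tcp_pos: [0.5366, 0.2071, 0.1566]
ee_rot: [[-0.013, -0.291, -0.957], [0.007, -0.957, 0.291], [-1.0, -0.003, 0.014]]
wrist_force: [-8.0, 3.7, 2.9]
gripper_width: 0.335
```

```bash
python3 -c "
from h import *
arc()"
```

```text
t 12.7 theta -0.196 rad 0.1015 y 0.0497 F [-8.   3.7  2.9] w 0.335 xt [-0.013  0.007 -1.   ] yaw -106.93
```

Request:
{"method": "apply_moves", "body": {"xyz": [[-0.0014,0,-0.007],[-0.0011,0,-0.007],[-0.0006,0,-0.0075],[-0.0002,0,-0.0075],[0.0002,0,-0.0075],[0.0005,0,-0.0075]], "twist": [0,0,0,0,0,0], "claw": [0,0,0,0,0,0]}}

```text
time_s: 13.3
tcp_pos: [0.5667, 0.1982, 0.1582]
ee_rot: [[-0.042, -0.291, -0.956], [0.01, -0.957, 0.291], [-0.999, 0.003, 0.043]]
wrist_force: [-7.5, 3.2, 4.4]
gripper_width: 0.342
```

```bash
python3 -c "
from h import *
arc();look('m',('scene',),80,60)"
```

```text
t 13.3 theta 0.116 rad 0.1018 y 0.0497 F [-7.5  3.2  4.4] w 0.342 xt [-0.042  0.01  -0.999] yaw -106.91
scene [424 283]
```

View pics/m_scene.png

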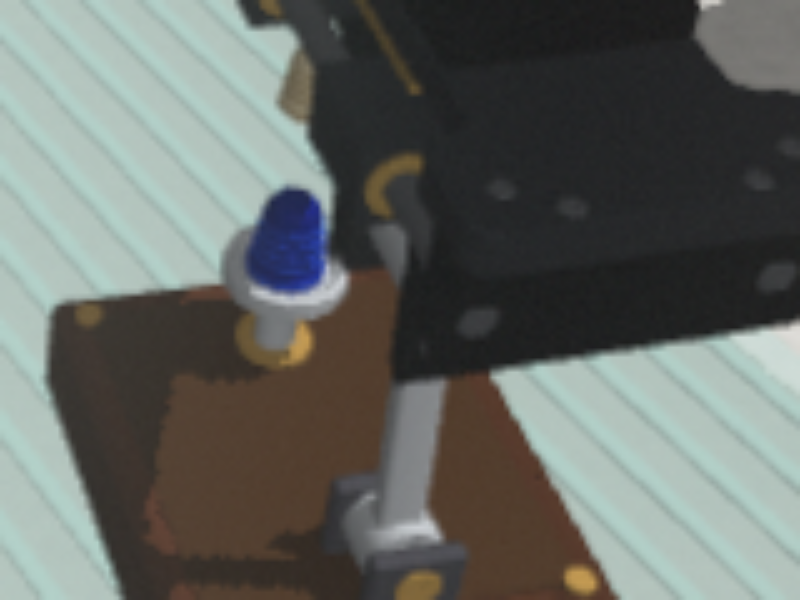

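Request:
{"method": "apply_moves", "body": {"xyz": [[0.0007,0,-0.0072],[0.001,0,-0.0072],[0.0014,0,-0.0072],[0.0017,0,-0.007],[0.0021,0,-0.007],[0.0024,0,-0.007]], "twist": [0,0,0,0,0,0], "claw": [0,0,0,0,0,0]}}

```text
time_s: 13.95
tcp_pos: [0.597, 0.1893, 0.15]
ee_rot: [[-0.067, -0.29, -0.955], [0.013, -0.957, 0.29], [-0.998, 0.007, 0.068]]
wrist_force: [-5.7, 2.5, 4.3]
gripper_width: 0.339
```

```bash
python3 -c "
from h import *
arc()"
```

```text
t 13.95 theta 0.438 rad 0.1026 y 0.0498 F [-5.7  2.5  4.3] w 0.339 xt [-0.067  0.013 -0.998] yaw -106.87
```

Request:
{"method": "apply_moves", "body": {"xyz": [[0.0026,0,-0.0056],[0.0029,0,-0.0055],[0.0032,0,-0.0054],[0.0033,0,-0.0053]], "twist": [0,0,0,0], "claw": [0,0,0,0]}}

```text
time_s: 14.35
tcp_pos: [0.6123, 0.1849, 0.1413]
ee_rot: [[-0.079, -0.289, -0.954], [0.014, -0.957, 0.289], [-0.997, 0.009, 0.079]]
wrist_force: [-6.9, 0.9, 6.3]
gripper_width: 0.341
```

```bash
python3 -c "
from h import *
arc();look('n',('scene','top'),80,60)"
```

```text
t 14.35 theta 0.614 rad 0.1032 y 0.0498 F [-6.9  0.9  6.3] w 0.341 xt [-0.079  0.014 -0.997] yaw -106.8
scene [384 299]
top [234 231]
```

View pics/n_scene.png

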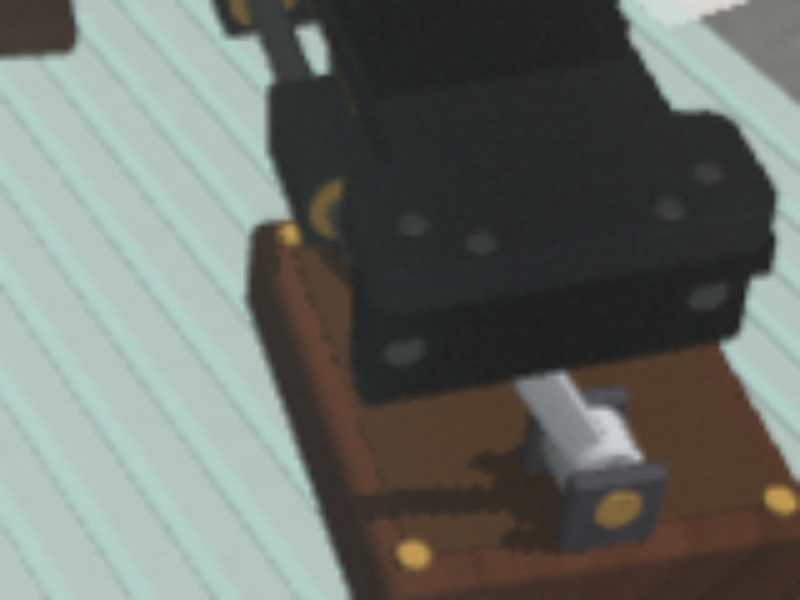

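Request:
{"method": "apply_moves", "body": {"xyz": [[0.0036,0,-0.005],[0.0036,0,-0.005]], "twist": [0,0], "claw": [0,0]}}

```text
time_s: 14.65
tcp_pos: [0.6191, 0.1829, 0.1362]
ee_rot: [[-0.083, -0.289, -0.954], [0.015, -0.957, 0.288], [-0.996, 0.01, 0.084]]
wrist_force: [-6.8, 1.8, 5.9]
gripper_width: 0.338
```

```bash
python3 -c "
from h import *
arc()"
```

```text
t 14.65 theta 0.699 rad 0.1035 y 0.0498 F [-6.8  1.8  5.9] w 0.338 xt [-0.083  0.015 -0.996] yaw -106.77
```

Request:
{"method": "apply_moves", "body": {"xyz": [[0.0036,0,-0.005]], "twist": [0], "claw": [0]}}

```text
time_s: 14.75
tcp_pos: [0.6222, 0.182, 0.1336]
ee_rot: [[-0.087, -0.288, -0.954], [0.015, -0.957, 0.288], [-0.996, 0.011, 0.087]]
wrist_force: [-9.0, 2.7, 13.0]
gripper_width: 0.341
```

```bash
python3 -c "
from h import *
arc();p=imaging.capture('wrist');save(p,'w1');look('o',('top','scene'),80,60)"
```

```text
t 14.75 theta 0.739 rad 0.1036 y 0.0498 F [-9.   2.7 13. ] w 0.341 xt [-0.087  0.015 -0.996] yaw -106.75
top [236 226]
scene [376 304]
```

View pics/o_top.png

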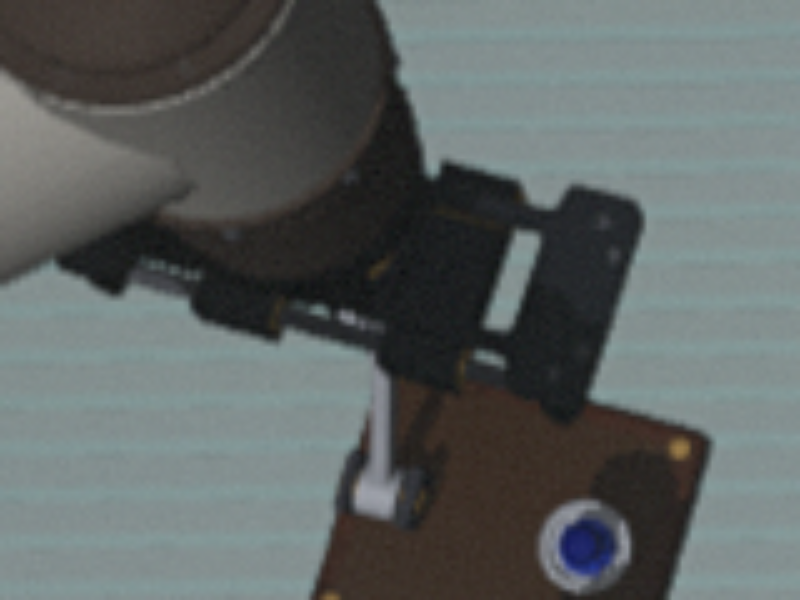

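View pics/w1.png

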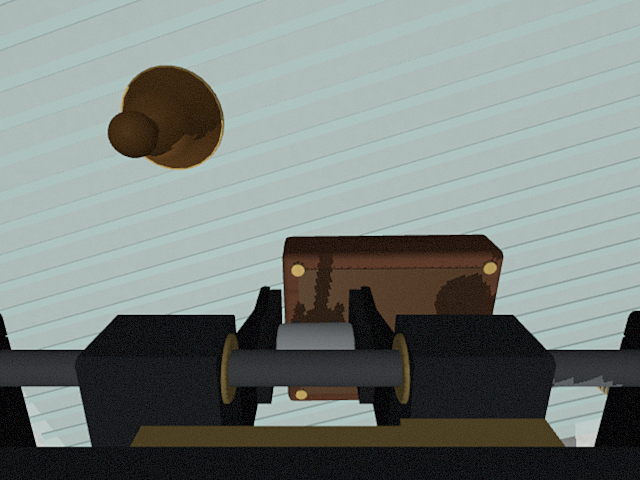

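View pics/o_scene.png

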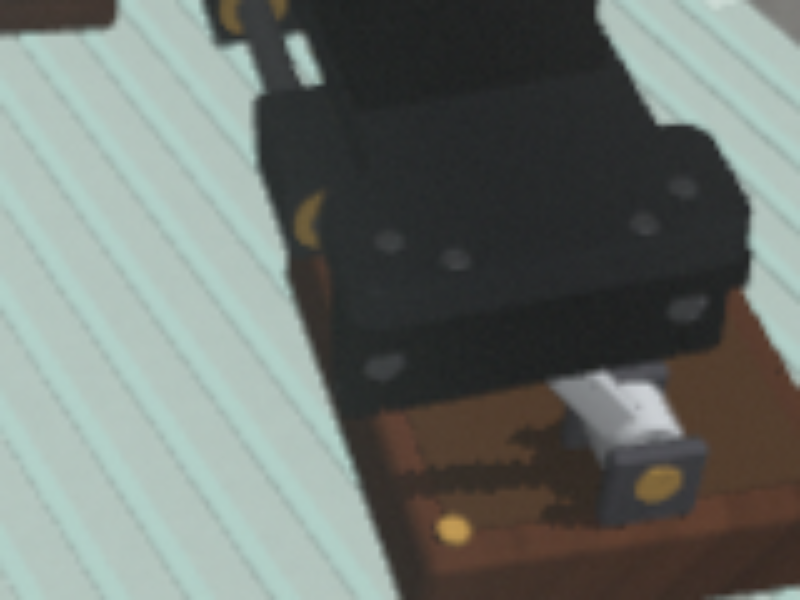

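```bash
python3 -c "
from h import *
q=[.5416,.1538,-.2859];c,s=np.cos(q[2]),np.sin(q[2])
W=lambda x,y,z:[q[0]+c*x-s*y,q[1]+s*x+c*y,.012+z]
p=imaging.capture('top')
for z in (.045,.065,.075,.084): print(z,proj(p,W(0,-.04,z)))
arc()
im=p['pixels'][240:310,235:315,::-1];cv2.imwrite('pics/q.png',cv2.resize(im,None,fx=8,fy=8,interpolation=cv2.INTER_CUBIC))
for n in ['platform','cobalt_thimble']:
  for d in imaging.regions_of(n,p)[:1]:print(n,d['p'],d['centre'],d['mask'].sum())
"
```

```text
0.045 [274.63541139 275.3361691 ]
0.065 [273.49225808 274.82687042]
0.075 [272.90159793 274.56371899]
0.084 [272.35864931 274.32182404]
t 14.95 theta 0.737 rad 0.1036 y 0.0498 F [-7.1  2.5  7.5] w 0.338 xt [-0.087  0.015 -0.996] yaw -106.76
platform 0.5 [269.9, 275.9] 141
cobalt_thimble 0.67 [270.2, 276.3] 106
```

View pics/q.png

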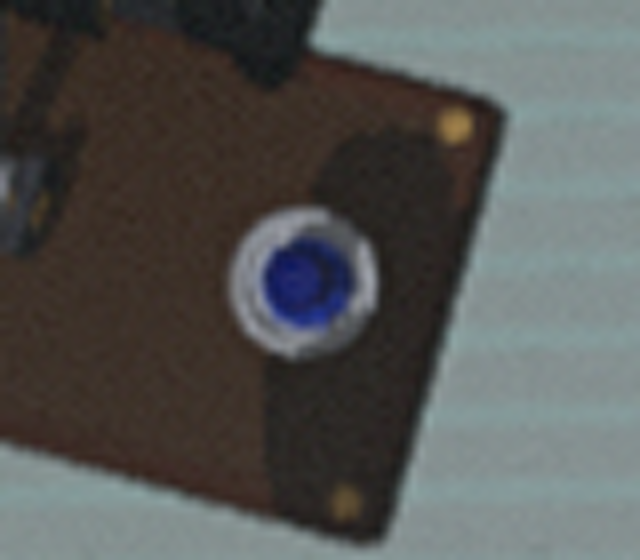

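```bash
python3 -c "
from h import *
q=[.5416,.1538,-.2859];c,s=np.cos(q[2]),np.sin(q[2])
W=lambda x,y,z:[q[0]+c*x-s*y,q[1]+s*x+c*y,.012+z]
p=imaging.capture('wrist');save(p,'w2')
for th in (.5,.55,.6,.65,.7):
  P=np.array([proj(p,W(.1*np.sin(th)+.012*np.cos(a),y,.05+.1*np.cos(th)+.012*np.sin(a))) for a in np.linspace(0,6.28,60) for y in(.035,.065)])
  print(th,P.min(0).round(1),P.max(0).round(1),'studs',proj(p,W(.05,.06,.035)).round(1),proj(p,W(.05,-.06,.035)).round(1))
cv2.imwrite('pics/w2c.png',cv2.resize(p['pixels'][230:430,230:520,::-1],None,fx=2.7,fy=2.7,interpolation=cv2.INTER_CUBIC))
arc()
"
```

```text
0.5 [274.7 363.1] [357.4 429.8] studs [297.6 270.7] [489.5 268.7]
0.55 [274.7 350.2] [357.1 416. ] studs [297.6 270.7] [489.5 268.7]
0.6 [274.8 337.4] [356.7 402.2] studs [297.6 270.7] [489.5 268.7]
0.65 [274.9 324.8] [356.2 388.5] studs [297.6 270.7] [489.5 268.7]
0.7 [275.1 312.3] [355.7 375. ] studs [297.6 270.7] [489.5 268.7]
t 15.1 theta 0.737 rad 0.1036 y 0.0498 F [-8.   2.5  7.1] w 0.337 xt [-0.087  0.015 -0.996] yaw -106.76
```

View pics/w2c.png

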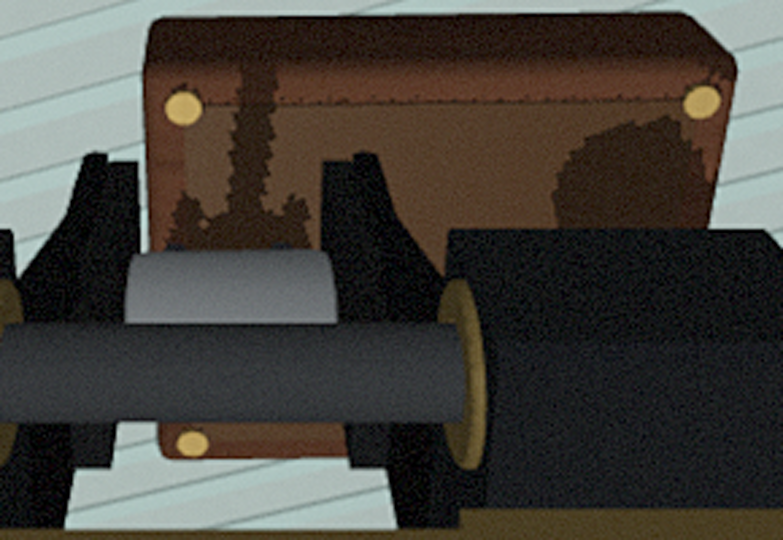

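Request:
{"method": "apply_moves", "body": {"xyz": [[0.004,0,-0.005]], "twist": [0], "claw": [0]}}

```text
time_s: 15.2
tcp_pos: [0.623, 0.1817, 0.1328]
ee_rot: [[-0.094, -0.287, -0.953], [0.015, -0.958, 0.287], [-0.995, 0.012, 0.094]]
wrist_force: [-20.3, 6.7, 25.6]
gripper_width: 0.339
```

```bash
python3 -c "
from h import *
arc()
p=imaging.capture('wrist')
cv2.imwrite('pics/w3c.png',cv2.resize(p['pixels'][230:430,230:520,::-1],None,fx=2.7,fy=2.7,interpolation=cv2.INTER_CUBIC))
q=[.5416,.1538,-.2859];c,s=np.cos(q[2]),np.sin(q[2])
W=lambda x,y,z:[q[0]+c*x-s*y,q[1]+s*x+c*y,.012+z]
for th in (.55,.6,.65,.7):
  P=np.array([proj(p,W(.1*np.sin(th)+.012*np.cos(a),y,.05+.1*np.cos(th)+.012*np.sin(a))) for a in np.linspace(0,6.28,60) for y in(.035,.065)])
  print(th,P.min(0).round(1)[1])
for i in range(3): imaging.capture('top')
p=imaging.capture('scene');save(p,'sfin');arc()
p=imaging.capture('top');save(p,'tfin')
"
```

```text
t 15.2 theta 0.751 rad 0.1036 y 0.0498 F [-20.3   6.7  25.6] w 0.339 xt [-0.094  0.015 -0.995] yaw -106.7
0.55 353.9
0.6 341.1
0.65 328.3
0.7 315.8
t 15.45 theta 0.746 rad 0.1037 y 0.0498 F [-15.6   4.6  18.8] w 0.338 xt [-0.093  0.015 -0.996] yaw -106.68
```

View pics/w3c.png

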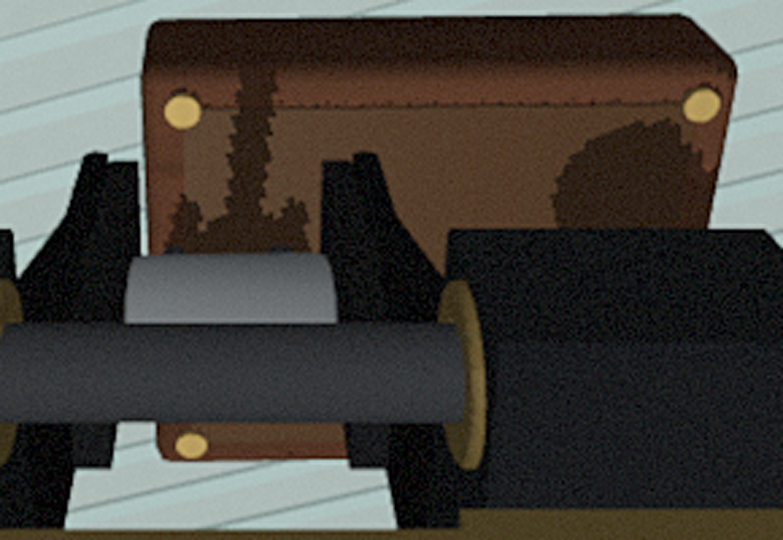

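View pics/sfin.png

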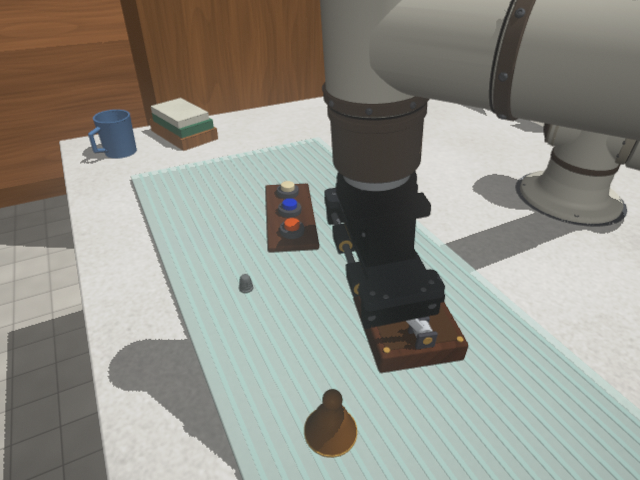

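View pics/tfin.png

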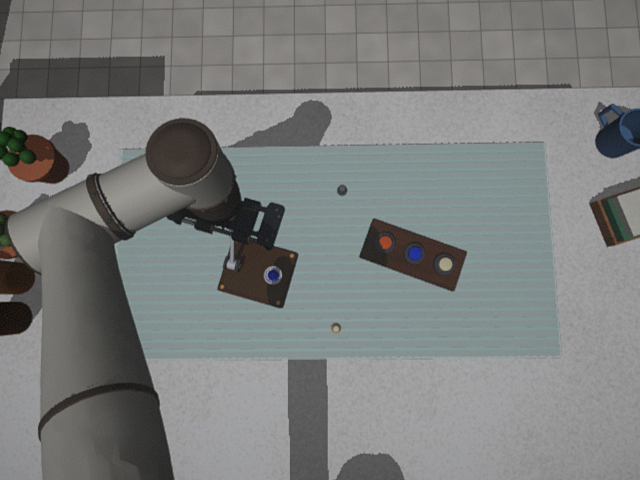

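The wrist view puts the handle's far edge at about 0.66 rad. The last 6 mm push moved the tool about 1 mm while the wrist force rose to 33 N, so the lever is on its stop. The top view shows the thimble upright in the dish at (273,275), with the bell and the other thimbles where they were. I'm handing in now.

```bash
python3 -c "
from h import *
arc();print(job.finish_job())"
```

```text
t 15.5 theta 0.746 rad 0.1037 y 0.0498 F [-16.9   3.1  17.9] w 0.338 xt [-0.093  0.015 -0.996] yaw -106.68
the job is handed in; nothing more can be done
None
```

I pressed the blue, ivory and orange keys in that order. I then gripped the chrome handle by its flat ends, swung the lever forward to its stop, and handed the job in at 15.5 s still holding it there.

- **Keys:** each press bottomed out at the same height, with 28–42 N at the wrist against the 5 N spring. Blue was the hardest, at 42 N vertical; I took the 40 N limit to cover only the arm and gripper body, since this was pressed with the fingertips. A picture showed blue back up before I pressed ivory. I didn't picture ivory's release up close before pressing orange, but the gripper lifted clear of each key and all three are up in the last pictures.
- **Lever:** the wrist camera puts the handle about 0.66 rad forward of upright, against the stop at 0.65. The last push hardly moved the tool but raised the force sharply. At hand-in it was steady at about 25 N, and the fingers measured the 30 mm handle between them.
- **Disagreement:** the tool position alone suggested 0.75 rad. I put this down to slip and offset of the handle in the pads and trusted the camera.
- **Thimble:** in the top view it stands upright in the dish, and its shift fits the full 39 mm lift, though that view only resolves height to about 8 mm. The gripper hides it in the scene view.
- **Other objects:** the bell and the other two thimbles show no change from the first pictures.

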